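# Post the withdrawn blister packs into the locked returns box

### The job

Slide the shutter of the returns box all the way open, post the two long blister packs through its slot so that they drop right inside, and slide the shutter fully shut again for sea. Leave the short blister pack and everything else on the counter where it is.

Things in the scene. Friction and masses are not known exactly. Their poses are not given: they have to be found in the camera images.
- returns_box: Grey steel box screwed to the counter, 190 deep (x) x 200 wide (y) x 190 high mm, hollow. Origin: centre of its underside, z up; the front looks along its -x. Front upright to z 110, then a flat slope leaning back 40 degrees from upright, 100 mm long, to the top at z 187. Packs enter square to the slope: along its +x and 40 degrees below level.
- slot (a point): Centre of the posting slot in the slope, at (-64, -48, 147) mm in the box; axes as the box. Slot 76 mm along the box's y, 16 mm up the slope, sheet 4 mm thick; the slope's top edge is 52 mm above it, shutter guides stand 9 mm off the slope. Behind its lower edge a smooth 56 mm chute plate runs on, steep enough that a pack pushed two thirds in and let go slides in and drops to the floor.
- shutter (a joint): Travel of the flat aluminium shutter that slides along the box's +y in front of the slot, in m: 0 = fully shut (slot covered), 0.088 = fully open (slot clear). It stays where it is left; about 1.5 N moves it.
- pull (a point): Point on the shutter's black finger pull, moving with it, 26 mm off the slope; axes: box axes turned 40 degrees about y (x square into the slope, z up the slope). The pull is a bar 12 mm wide (y) x 20 mm (up the slope) that stands 36 mm off the slope; fingers lying parallel to the slope can pinch it across y.
- long_pack_1: Long blister pack, stiff white card with two rows of five tablet domes, 120 (x) x 62 (y) x 8 (z) mm, about 40 g, lying on the counter domes up. Origin: centre of its underside; x along its length, z up out of the domes. Either end may go first.
- long_pack_2: A second long blister pack, the same as the first: 120 x 62 x 8 mm.
- short_pack: Short blister pack, two rows of three domes, 76 (x) x 62 (y) x 8 (z) mm; it is still in date and stays where it lies. Origin: centre of its underside.
- white_jar: White tablet jar, 50 mm across, 62 mm high, standing; not to be moved. Origin: centre of its underside.
- amber_vial: Amber vial with white cap, 42 mm across, 71 mm high, standing; not to be moved. Origin: centre of its underside.
- label_roll: White roll of labels, 62 mm across, 28 mm high, lying flat; not to be moved. Origin: centre of its underside.
- blue_cap_bottle: White bottle with blue cap, 52 mm across, 85 mm high, standing; not to be moved. Origin: centre of its underside.

How it is judged:
By the outcome, as a careful person would: the job done as asked, in the order asked, and still so for the second after the job is handed in, with the robot touching nothing.
It also fails if it takes over 72 s, if anything falls off the work surface, if the arm or the gripper's body presses on something with over 40 N, if the wrist force passes 120 N, or if a joint passes its speed limit or range.

### The arm

A 6-joint arm with a two-finger parallel gripper is mounted at the origin on a cart in front of the work surface, level with it; the furniture and walls round the work are solid. World frame = base frame: x ahead of the robot, y to its left, z up, the work surface at z = 0. Lengths are in m, angles in degrees, forces in N, time in s.
With the tool pointing down it reaches from about 0.35 to 0.875 m from the base axis. Payload 15.5 kg.
Tool frame: the origin (TCP) lies at the very end of the fingers, on their centre line; the grasp point (between the pads) lies arm.hold_point_z behind it (arm.hold_point_z is the distance from the TCP to the grasp point, in m); z points along the fingers, y is the line along which they close (so a half turn about z gives the same grasp; the last joint's range is limited). The gripper opens to 85 mm and grips with 20 to 120 N. Pads are 22 mm wide; open, the fingers measure 114 mm over their backs; the gripper's body (76 mm by 85 mm) begins 54 mm behind the grasp point. The pads swing forward as they close: fully open they stand 13 mm farther back than shut.
Start: joints at [-68.497, 28.281, 77.091, -0, 74.628, -5.472], TCP at [0.284, -0.557, 0.231] pointing down, gripper open.
Joint ranges: [-166.48, 166.48], [-47.26, 123.95], [12.59, 153.08], [-70.14, 250.14], [6.76, 159.57], [-176.63, 176.63]. Speed limits (degrees/s): [108.29, 108.29, 147.25, 172.46, 172.46, 172.46].

### API

Orientations are given as [roll, pitch, yaw] about the fixed x, y, z axes, in that order (R = Rz(yaw) Ry(pitch) Rx(roll)).
In Python, from bench import arm gives the robot as it stands. The module is installed in compiled form; this text tells all that it offers.
- The arm moves only by the tool move_arm, never from a script. Its arguments are lists of equal length, an entry for each row: "xyz": the shift along the tool's x, y, z as a fraction of full scale, a list of three; "dr": the turn, a rotation vector about the tool's x, y, z as a fraction of full scale, a list of three. In form: {"xyz": [[tx, ty, tz], ...], "dr": [[rx, ry, rz], ...]}. A call has 1 to 8 rows; each row shifts and turns the commanded pose from where the row before left it, along the tool's axes as they then stand; what a row does not reach is not made up. Full scale, the value 1, is 40 mm for a shift and 0.08 rad for a turn. A row lasts 1/12 s, in which the tool goes at most 41.7 mm and 7.16 degrees, less where a joint would pass 70% of its speed; a pose out of reach is approached as far as the arm can. A call with a number of a shift or a turn outside -1 to 1 is refused whole. A call with a gripper value outside its range is refused whole. "fingers" is the opening, from -1 (shut) to 1 (fully open), set as the call begins (left out, the last holds). The fingers move at their own pace and stop on an object; "squeeze" is the grip in N (left out, the last holds). Time passes only in rows, so rows that do not move let the fingers close. It gives the time, the measured TCP pose, the force, the opening and the grip force at its end, in the units of the state.
- arm.state(): the state, without advancing time (a new reading comes with each control period).
- arm.grab_frame(name): name is "scene" or "top" or "wrist"; returns (picture, depth): 384x512x3 uint8, red, green, blue; 384x512 float32, m along the optical axis (not along the pixel's ray), 0 where there is no reading.
- arm.get_calibration(name): a dict with "camera_matrix" (3x3 intrinsics, pixels), "k1" (the pictures are not rectified: a ray, as slopes to the right and down, at radius r is drawn at 1 + k1 r^2 times it, then the intrinsics apply), "cam_to_world" (4x4, takes a point from camera to world coordinates); the wrist camera has in their place "mount" (4x4, takes a point from camera to tool coordinates, whose origin is the TCP and whose axes are the flange's). Camera axes: x right, y down, z forward; pixel columns grow to the right and rows downward; lengths in m; the calibration is good to about 2 mm. A picture is of the moment at which its call begins: read the wrist's pose just before it. get_calibration takes no time and is no camera call.
- arm.hand_in(): hands the job in; it is judged then, once.
The state is a dict: "time": time; "joint_positions": joint angles; "joint_vel": joint speeds; "tau": joint torques, N m; "tool_pos": TCP position; "tool_rot": TCP orientation; "ft_force": force on the tool from outside, world axes, zero at the start; "wrist_torque": the same for the moment, N m; "opening": finger opening in m; "grip_force": force on a finger pad.
Only numpy, scipy, OpenCV 4.12 (cv2) and the standard library are available. Lean on these libraries where they do the work, as an engineer would, in place of code of your own. Each camera call takes 0.05 s, during which the arm holds its last target. There are 200 camera calls.

## Working session

There is one attempt and no reset: what is moved stays moved. The work goes in short steps, Python scripts to look and compute and a tool call to move; the robot and the scene stay as the last step left them, time stands still between calls to the robot, and variables do not carry over. Pictures are saved under pics/ and viewed, at most 10 in all, crops included, and the job is handed in when it is done.

Besides the shell and the picture viewer there is one more tool, called after "Request:" as name(argument=value, ...) on one line, values as JSON. move_arm: Moves the arm, as the interface text tells. Its arguments: {"type":"object","properties":{"xyz":{"type":"array"},"dr":{"type":"array"},"fingers":{"type":"number"},"squeeze":{"type":"number"}},"required":["xyz","dr"]}

```bash
mkdir -p pics
python3 - <<'E'
from bench import arm
import cv2,numpy as np
s=arm.state(); print(s, arm.hold_point_z)
for n in ["scene","top"]:
    p,d=arm.grab_frame(n); np.savez(f"{n}.npz",p=p,d=d)
    cv2.imwrite(f"pics/{n}.png",p[:,:,::-1])
    c=arm.get_calibration(n); print(n,c)
print(arm.get_calibration("wrist"))
E
```

```text
{'time': 0.0, 'joint_positions': array([-6.84974953e+01,  2.83174245e+01,  7.71284612e+01,  1.60280658e-03,
        7.46275567e+01, -5.47094322e+00]), 'joint_vel': array([-0.07864722, -0.02576259,  0.00535004,  0.11571763,  0.07328138,
        0.08007273]), 'tau': array([ 1.37479351e-04, -8.82153726e+01, -3.83860481e+01, -2.55877976e-04,
        9.92186047e-03,  1.26673839e-05]), 'tool_pos': array([ 0.28336956, -0.55665787,  0.23066482]), 'tool_rot': array([-1.79927039e+02, -8.53994015e-03,  2.69730166e+01]), 'ft_force': array([ 1.03107126,  0.15530152, -0.90750296]), 'wrist_torque': array([0.02302687, 0.00931169, 0.01113877]), 'grip_force': 0.0, 'opening': 0.08523670891206228} 0.0187
scene {'camera_matrix': array([[372.86438358,   0.        , 250.12076101],
       [  0.        , 372.86438358, 195.27713671],
       [  0.        ,   0.        ,   1.        ]]), 'k1': -0.11243949260563132, 'cam_to_world': array([[-0.83066042, -0.42564942,  0.35892316,  0.23485447],
       [-0.55648069,  0.61357467, -0.56022795,  0.53505606],
       [ 0.01823454, -0.66509299, -0.74653788,  0.73732644],

[... 478 characters left out ...]
 -6.63494431e-02, -9.97740770e-01,
         1.02738159e+00],
       [ 0.00000000e+00,  0.00000000e+00,  0.00000000e+00,
         1.00000000e+00]])}
{'camera_matrix': array([[272.70978563,   0.        , 251.02715092],
       [  0.        , 272.70978563, 191.97029631],
       [  0.        ,   0.        ,   1.        ]]), 'k1': -0.032175217437618676, 'mount': array([[-8.30647628e-04, -9.50365221e-01, -3.11135432e-01,
         7.90769759e-02],
       [ 9.99999535e-01, -6.36821588e-04, -7.24553132e-04,
         6.58321681e-05],
       [ 4.90452337e-04, -3.11135889e-01,  9.50365308e-01,
        -1.42603902e-01],
       [ 0.00000000e+00,  0.00000000e+00,  0.00000000e+00,
         1.00000000e+00]])}
```

View pics/scene.png

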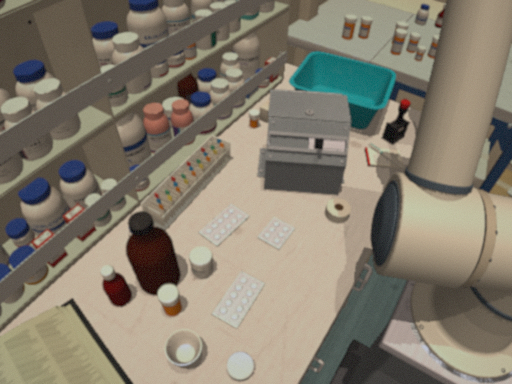

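View pics/top.png

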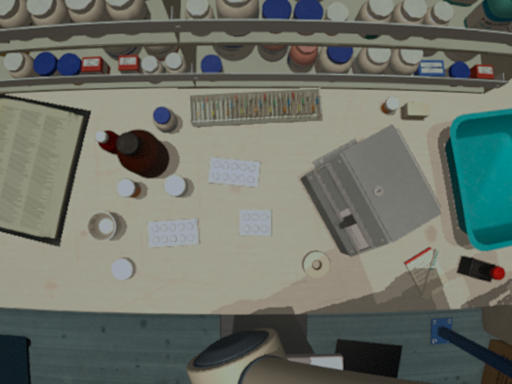

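The scene view shows the grey box (≈308,140) with a black pull (≈319,144), and three packs at (225,225), (277,233) and (238,299). The top view shows the box at (370,190) turned about 30°, long packs at (234,172) and (173,233), and the short pack at (255,222).

```bash
cat > h.py <<'E'
import numpy as np,cv2
from bench import arm
from scipy.spatial.transform import Rotation as R
def T_tool(s):
    T=np.eye(4);T[:3,:3]=R.from_euler('xyz',s['tool_rot'],degrees=True).as_matrix();T[:3,3]=s['tool_pos'];return T
def cam(n,s=None):
    c=arm.get_calibration(n); K=c['camera_matrix'];k=c['k1']
    return K,k,(T_tool(s)@c['mount'] if n=='wrist' else c['cam_to_world'])
def slopes(uv,K,k):
    return cv2.undistortPoints(np.float64(uv).reshape(-1,1,2),K,np.array([k,0,0,0.])).reshape(-1,2)
def rays(n,uv,s=None):
    K,k,T=cam(n,s);m=slopes(uv,K,k);d=np.c_[m,np.ones(len(m))]@T[:3,:3].T
    return T[:3,3],d
def onplane(n,uv,z,s=None):
    o,d=rays(n,uv,s);return o+d*((z-o[2])/d[:,2])[:,None]
def cloud(n,D,s=None):
    v,u=np.mgrid[:D.shape[0],:D.shape[1]];o,d=rays(n,np.c_[u.ravel(),v.ravel()],s)
    P=o+d*D.reshape(-1,1);P[D.ravel()<=0]=np.nan;return P.reshape(*D.shape,3)
def tri(n1,uv1,n2,uv2,s1=None,s2=None):
    o1,d1=rays(n1,[uv1],s1);o2,d2=rays(n2,[uv2],s2)
    A=np.c_[d1[0],-d2[0]];t=np.linalg.lstsq(A,o2-o1,rcond=None)[0]
    a=o1+t[0]*d1[0];b=o2+t[1]*d2[0];return (a+b)/2,np.linalg.norm(a-b)
E
python3 - <<'E'
from h import *
ims=[]
for n,(u,v,w,h) in {'scene':(250,80,110,120),'top':(295,120,150,140)}.items():
    z=np.load(n+'.npz');P=cloud(n,z['d']);np.save(n+'_P.npy',P)
    ims.append(cv2.resize(z['p'][v:v+h,u:u+w,::-1],(int(w*560/h*.7),392),interpolation=cv2.INTER_CUBIC))
cv2.imwrite('pics/box.png',np.hstack(ims))
P=np.load('top_P.npy')
for uv in [(380,190),(405,170),(350,190),(330,180),(320,200),(310,180),(234,172),(173,233),(255,222),(316,264),(220,130),(176,186)]:print(uv,P[uv[1],uv[0]].round(4))
# packs: bright low-saturation blobs near counter
z=np.load('top.npz');
for nm,(u,v) in dict(L1=(234,172),L2=(173,233),S=(255,222)).items():
    w=z['p'][v-35:v+35,u-42:u+42]; 
    hsv=cv2.cvtColor(w,cv2.COLOR_RGB2HSV);print(nm,hsv[35,42],hsv[5,10],hsv[35,5], P[v-20:v+20,u-25:u+25,2].min(),np.median(P[v-5:v+5,u-5:u+5,2]))
# box: points with z in .18-.2
m=(P[...,2]>.17)&(P[...,2]<.21)&(np.abs(P[...,0]-.45)<.25);m[:, :280]=0;m[:,450:]=0;m[:110]=0;m[265:]=0
c,_=cv2.findContours(m.astype(np.uint8),0,2);c=max(c,key=cv2.contourArea)
q=P[m];print('topz',np.median(q[:,2]));r=cv2.minAreaRect(q[:,:2].astype(np.float32));print(r,cv2.boxPoints(r))
E
```

```text
(380, 190) [ 0.5311 -0.1906  0.1975]
(405, 170) [ 0.5711 -0.2443  0.1924]
(350, 190) [ 0.5327 -0.1369  0.173 ]
(330, 180) [ 0.5545 -0.1011  0.1515]
(320, 200) [ 0.5156 -0.0867  0.1134]
(310, 180) [ 0.5577 -0.0656  0.1149]
(234, 172) [0.5863 0.0975 0.0072]
(173, 233) [0.443  0.24   0.0071]
(255, 222) [0.4691 0.0482 0.0048]
(316, 264) [ 0.3697 -0.096  -0.0021]
(220, 130) [ 0.6882  0.1317 -0.0009]
(176, 186) [0.5489 0.225  0.0622]
L1 [107  26 175] [ 30  26 157] [ 25  31 158] nan 0.006350682156592735
L2 [109  23 174] [ 25  29 159] [ 32  26 158] nan 0.006657360069937335
S [105  23 175] [ 30  24 159] [ 30  26 159] nan 0.006341313616561317
topz 0.18989596329255742
((0.5316258072853088, -0.19122537970542908), (0.20545488595962524, 0.1946227103471756), 28.54349708557129) [[ 0.39488652 -0.1548276 ]
 [ 0.4878823  -0.32579482]
 [ 0.6683651  -0.22762316]
 [ 0.57536936 -0.05665594]]
```

View pics/box.png

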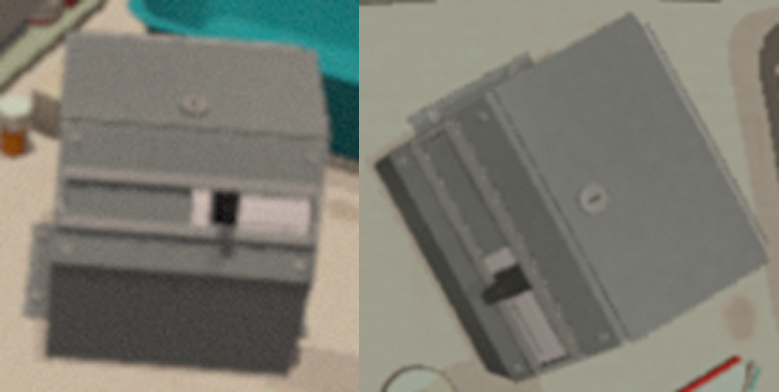

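The crop shows the shutter shut (pale strip), with its black pull left of the strip's middle. The guides run along the slope above and below it.

Run:
```python
from h import *
Z={n:np.load(n+'.npz') for n in('top','scene')};P=np.load('top_P.npy')
# packs
def pack(n,c,z,w):
    im=cv2.GaussianBlur(Z[n]['p'],(3,3),0);x,y=c;W=im[y-w:y+w,x-w:x+w].astype(int)
    wm=(W[...,0]-W[...,2])  # warm counter vs bluish card
    g=cv2.normalize(-wm,None,0,255,cv2.NORM_MINMAX).astype(np.uint8)
    _,m=cv2.threshold(g,0,255,cv2.THRESH_OTSU);m=cv2.morphologyEx(m,cv2.MORPH_CLOSE,np.ones((3,3)))
    cs,_=cv2.findContours(m,0,2);k=[q for q in cs if cv2.pointPolygonTest(q,(w,w),False)>=0];k=max(k or cs,key=cv2.contourArea)
    uv=k.reshape(-1,2)+[x-w,y-w];X=onplane(n,uv,z)[:,:2]*1000
    r=cv2.minAreaRect(X.astype(np.float32));b=cv2.boxPoints(r)
    e=b[1]-b[0] if np.linalg.norm(b[1]-b[0])>np.linalg.norm(b[2]-b[1]) else b[2]-b[1]
    print(n,c,'ctr',np.round(r[0],1),'size',np.round(r[1],1),'yaw',round(np.degrees(np.arctan2(e[1],e[0]))%180,1))
for c,s in (((234,172),(225,225)),((173,233),(238,299)),((255,222),(277,233))):
    pack('top',c,.004,40);pack('scene',s,.004,36)
    print('two-view centre',tri('top',c,'scene',s))
# box: slope normal
for n in('top','scene'):
    Q=np.load(n+'_P.npy') ;q=Q.reshape(-1,3);q=q[np.isfinite(q).all(1)]
    sel=q[(np.abs(q[:,0]-.53)<.2)&(np.abs(q[:,1]+.19)<.2)&(q[:,2]>.10)&(q[:,2]<.25)]
    top=sel[(sel[:,2]>.184)&(sel[:,2]<.2)]; print(n,'top z',np.median(top[:,2]))
    for yaw in(-61.5,):
        pass
    best=None
    rng=np.random.default_rng(0);s2=sel[(sel[:,2]>.115)&(sel[:,2]<.18)]
    for _ in range(800):
        a,b,c=s2[rng.choice(len(s2),3,False)];nn=np.cross(b-a,c-a);l=np.linalg.norm(nn)
        if l<1e-6:continue
        nn/=l
        if abs(abs(nn[2])-.643)>.12:continue
        k=np.abs((s2-a)@nn)<.003
        if best is None or k.sum()>best[0]:best=(k.sum(),k)
    k=best[1];c=s2[k].mean(0);nn=np.linalg.svd(s2[k]-c)[2][2];nn*=np.sign(nn[2])
    print('slope n',nn,'tilt',np.degrees(np.arcsin(nn[2])),'yaw of box x',np.degrees(np.arctan2(-nn[1],-nn[0])),'pt',c,k.sum(),len(s2))
    yaw=np.arctan2(-nn[1],-nn[0])
    bx=np.array([np.cos(yaw),np.sin(yaw)]);by=np.array([-bx[1],bx[0]])
    t=top[:,:2]; print('extent x',np.percentile(t@bx,[.5,99.5]),'y',np.percentile(t@by,[.5,99.5]))
    zc=c[2]; print('slope line: bx coord at z=.147:', c[:2]@bx+(.147-zc)*np.tan(np.radians(40)))
```

```text
top (234, 172) ctr [587.2  98.7] size [116.6  59.8] yaw 84.0
scene (225, 225) ctr [587.7  99.2] size [122.3  64.1] yaw 84.1
two-view centre (array([ 0.58703801,  0.09764825, -0.00237557]), np.float64(0.0006391548929204531))
top (173, 233) ctr [443.4 242.4] size [ 59.6 117.6] yaw 93.5
scene (238, 299) ctr [444.6 241.8] size [ 62.6 120.9] yaw 93.8
two-view centre (array([ 0.44415679,  0.24208175, -0.00067316]), np.float64(0.0032959010802973325))
top (255, 222) ctr [468.   49.3] size [72.6 58.5] yaw 90.0
scene (277, 233) ctr [468.5  48.7] size [78.5 63.1] yaw 89.3
two-view centre (array([4.67949841e-01, 4.75387260e-02, 4.02839134e-04]), np.float64(0.002525283447069266))
top top z 0.19016064687236733
slope n [-0.35447339  0.67097301  0.65126326] tilt 40.63691409434218 yaw of box x -62.152616909659706 pt [ 0.50393874 -0.12949459  0.15120765] 2101 3307
extent x [0.37737726 0.51264567] y [0.28006876 0.4822085 ]
slope line: bx coord at z=.147: 0.34636669658562735
scene top z 0.18955346229716197
slope n [-0.36226297  0.67449023  0.64329501] tilt 40.03796147960599 yaw of box x -61.7601328105832 pt [ 0.50322669 -0.12673758  0.1467898 ] 1809 2856
extent x [0.37896732 0.51447013] y [0.27892611 0.48006319]
slope line: bx coord at z=.147: 0.34993763165479636
```

```bash
cat >> h.py <<'E'
def tool_R(psi,tilt=0,about=None):
    """tool down, x-axis heading psi (deg); then tilt deg about the tool y axis"""
    return R.from_euler('xyz',[180,0,psi],degrees=True)*R.from_rotvec([0,np.radians(tilt),0])
def plan(targets,p=None,r=None,vmax=.95,wmax=1.0):
    s=arm.state()
    if p is None:p=s['tool_pos'];r=R.from_euler('xyz',s['tool_rot'],degrees=True)
    for (tp,tr,*v) in targets:
        tp=np.array(tp);vm=v[0] if v else vmax
        rv=(r.inv()*tr).as_rotvec()
        n=int(max(1,np.ceil(np.linalg.norm(tp-p)/.04/vm),np.ceil(np.linalg.norm(rv)/.08/wmax)))
        X=[];D=[]
        for i in range(n):
            k=1/(n-i)
            x=np.clip(np.round(r.inv().apply((tp-p)*k)/.04,2),-1,1);d=np.clip(np.round((r.inv()*tr).as_rotvec()*k/.08,2),-1,1)
            p=p+r.apply(x*.04);r=r*R.from_rotvec(d*.08)
            X.append((x+0).tolist());D.append((d+0).tolist())
        print('->',tp.round(4),n,'rows')
        for i in range(0,n,8):print(' xyz',X[i:i+8],'\n dr ',D[i:i+8])
    return p,r
BX=np.array([np.cos(np.radians(-62)),np.sin(np.radians(-62)),0]);BY=np.array([-BX[1],BX[0],0]);ZZ=np.array([0,0,1.])
E
python3 - <<'E'
from h import *
s=arm.state();r0=R.from_euler('xyz',s['tool_rot'],degrees=True)
plan([((.40,-.35,.30),r0*R.from_rotvec([0,0,-.64])),((.457,-.151,.28),tool_R(118))])
E
```

```text
-> [ 0.4  -0.35  0.3 ] 9 rows
 xyz [[0.55, -0.37, -0.19], [0.57, -0.32, -0.19], [0.6, -0.28, -0.19], [0.61, -0.24, -0.19], [0.63, -0.2, -0.19], [0.64, -0.15, -0.19], [0.65, -0.1, -0.2], [0.66, -0.06, -0.19]] 
 dr  [[0.0, 0.0, -0.89], [0.0, 0.0, -0.89], [0.0, 0.0, -0.89], [0.0, 0.0, -0.89], [0.0, 0.0, -0.89], [0.0, 0.0, -0.89], [0.0, 0.0, -0.89], [0.0, 0.0, -0.89]]
 xyz [[0.66, -0.01, -0.2]] 
 dr  [[0.0, 0.0, -0.88]]
-> [ 0.457 -0.151  0.28 ] 12 rows
 xyz [[0.42, -0.08, 0.04], [0.43, -0.04, 0.04], [0.43, -0.01, 0.04], [0.43, 0.02, 0.04], [0.43, 0.06, 0.04], [0.42, 0.09, 0.04], [0.41, 0.13, 0.04], [0.4, 0.16, 0.05]] 
 dr  [[0.0, 0.0, -0.99], [0.0, 0.0, -0.99], [0.0, 0.0, -0.99], [0.0, 0.0, -0.99], [0.0, 0.0, -0.99], [0.0, 0.0, -0.99], [0.0, 0.0, -0.99], [0.0, 0.0, -0.99]]
 xyz [[0.39, 0.19, 0.04], [0.37, 0.22, 0.05], [0.36, 0.24, 0.04], [0.34, 0.28, 0.05]] 
 dr  [[0.0, 0.0, -0.98], [0.0, 0.0, -0.99], [0.0, -0.01, -0.98], [0.0, 0.0, -0.99]]
```

Request:
move_arm(xyz=[[0.55,-0.37,-0.19],[0.57,-0.32,-0.19],[0.6,-0.28,-0.19],[0.61,-0.24,-0.19],[0.63,-0.2,-0.19],[0.64,-0.15,-0.19],[0.65,-0.1,-0.2],[0.66,-0.06,-0.19]], dr=[[0,0,-0.89],[0,0,-0.89],[0,0,-0.89],[0,0,-0.89],[0,0,-0.89],[0,0,-0.89],[0,0,-0.89],[0,0,-0.89]])

```text
time: 0.77
tool_pos: [0.3875, -0.372, 0.2927]
tool_rot: [-180.0, -0.0, 59.8]
ft_force: [0.3, 0.2, 0.5]
opening: 0.0854
grip_force: 0.0
```

Request:
move_arm(xyz=[[0.66,-0.01,-0.2],[0.42,-0.08,0.04],[0.43,-0.04,0.04],[0.43,-0.01,0.04],[0.43,0.02,0.04],[0.43,0.06,0.04],[0.42,0.09,0.04],[0.41,0.13,0.04]], dr=[[0,0,-0.88],[0,0,-0.99],[0,0,-0.99],[0,0,-0.99],[0,0,-0.99],[0,0,-0.99],[0,0,-0.99],[0,0,-0.99]])

```text
time: 1.43
tool_pos: [0.4334, -0.2335, 0.289]
tool_rot: [-180.0, -0.0, 95.6]
ft_force: [-0.7, -0.4, 0.9]
opening: 0.0855
grip_force: 0.0
```

Request:
move_arm(xyz=[[0.4,0.16,0.05],[0.39,0.19,0.04],[0.37,0.22,0.05],[0.36,0.24,0.04],[0.34,0.28,0.05],[0,0,0],[0,0,0]], dr=[[0,0,-0.99],[0,0,-0.98],[0,0,-0.99],[0,0,-0.98],[0,0,-0.99],[0,0,0],[0,0,0]])

```text
time: 2.02
tool_pos: [0.4571, -0.1505, 0.2799]
tool_rot: [-180.0, -0.0, 118.0]
ft_force: [0.0, -0.8, -0.4]
opening: 0.0858
grip_force: 0.0
```

Run:
```python
from h import *
s=arm.state();print(s['tool_pos'],s['tool_rot'],s['joint_positions'])
p,d=arm.grab_frame('wrist');np.savez('w1.npz',p=p,d=d,tp=s['tool_pos'],tr=s['tool_rot'])
cv2.imwrite('pics/w1.png',p[:,:,::-1])
```

```text
[ 0.45710388 -0.15052364  0.27990292] [-1.79979674e+02 -2.11207043e-02  1.18030951e+02] [-2.53380502e+01  1.37532146e+01  9.25530607e+01 -3.86434947e-03
  7.37228015e+01 -5.33679212e+01]
```

View pics/w1.png

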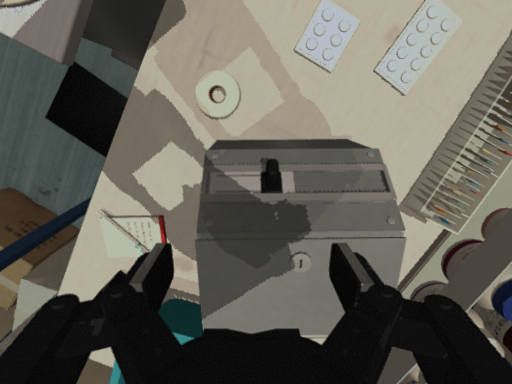

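The wrist view shows the pull at (271,175) and the shutter at rows 170–193. The slope's edges run at rows ≈150 and ≈237, and the box sides at columns ≈200 and ≈403.

Run:
```python
from h import *
z=np.load('w1.npz');s=dict(tool_pos=z['tp'],tool_rot=z['tr']);P=cloud('wrist',z['d'],s)
g=cv2.cvtColor(z['p'],cv2.COLOR_RGB2GRAY)
# slope plane fit from this view
q=P[155:232,215:385].reshape(-1,3);q=q[np.isfinite(q).all(1)]
best=None;rng=np.random.default_rng(0)
for _ in range(800):
    a,b,c=q[rng.choice(len(q),3,False)];n=np.cross(b-a,c-a);n/=np.linalg.norm(n)+1e-12
    k=np.abs((q-a)@n)<.0025
    if best is None or k.sum()>best.sum():best=k
c=q[best].mean(0);n=np.linalg.svd(q[best]-c)[2][2];n*=np.sign(n[2])
print('tilt',np.degrees(np.arcsin(n[2])),'yaw',np.degrees(np.arctan2(-n[1],-n[0])),'bx@.147',c@BX+(.147-c[2])*np.tan(np.radians(40)),best.mean())
# slope edges in box axes: rays onto z planes
for nm,uv,h in (('low L',(207,150),.110),('low R',(381,150),.110),('top L',(197,237),.187),('top R',(404,237),.187)):
    X=onplane('wrist',[uv],h,s)[0];print(nm,X.round(4),'bx',round(X@BX,4),'by',round(X@BY,4), 'depth',P[uv[1],uv[0]].round(4))
# height above slope map along the pull
e=np.array([0,0,0]);nn=-np.cos(np.radians(40))*BX+np.sin(np.radians(40))*ZZ;up=np.sin(np.radians(40))*BX+np.cos(np.radians(40))*ZZ
H=(P-c)@nn; dark=(g<40);dark[:150]=0;dark[205:]=0;dark[:,:250]=0;dark[:,:][:,300:]=0
v,u=np.nonzero(dark&(H>.025)&(H<.05));X=P[v,u];print('pull dark n',len(v),u.min(),u.max(),v.min(),v.max(),'H',np.percentile(H[v,u],[5,50,95]))
print('by',np.percentile(X@BY,[3,50,97]),'up',np.percentile(X@up,[3,50,97]),'med',np.median(X,axis=0))
# vertical gray profile rows 140..245 col 340, horizontal at row 182
print('col340',g[140:248,340].tolist());print('row181',g[181,196:400].tolist())
```

```text
tilt 40.3931484602792 yaw -62.39817327903822 bx@.147 0.34777735437520263 0.6866850743979138
low L [ 0.3982 -0.1495  0.11  ] bx 0.3189 by 0.2814 depth [ 0.3981 -0.1496  0.1096]
low R [ 0.5753 -0.055   0.11  ] bx 0.3186 by 0.4822 depth [ 0.6313 -0.0457 -0.0024]
top L [ 0.4305 -0.213   0.187 ] bx 0.3902 by 0.2801 depth [ 0.4393 -0.3188 -0.0012]
top R [ 0.6076 -0.1192  0.187 ] bx 0.3905 by 0.4805 depth [ 0.6063 -0.119   0.1886]
pull dark n 214 267 279 159 178 H [0.02710239 0.03306193 0.03453266]
by [0.34725873 0.35199786 0.3573709 ] up [0.33144459 0.3427067  0.34795747] med [ 0.46404778 -0.12282752  0.17257851]
col340 [48, 48, 48, 48, 48, 49, 48, 47, 64, 86, 87, 87, 87, 88, 87, 89, 87, 89, 87, 88, 86, 88, 86, 90, 99, 104, 103, 101, 102, 100, 98, 95, 86, 87, 86, 85, 86, 86, 86, 87, 86, 87, 86, 85, 85, 85, 86, 86, 86, 86, 77, 68, 77, 97, 105, 101, 101, 101, 105, 111, 110, 104, 96, 96, 97, 95, 96, 96, 96, 96, 98, 97, 96, 96, 95, 96, 96, 97, 96, 98, 99, 98, 97, 96, 94, 96, 94, 94, 94, 94, 92, 109, 116, 116, 115, 116, 115, 81, 73, 104, 118, 117, 103, 71, 64, 65, 63, 61]
row181 [172, 171, 173,
[... 152 characters left out ...]
99, 125, 136, 137, 137, 137, 138, 137, 138, 137, 138, 138, 138, 137, 136, 137, 137, 137, 138, 138, 137, 138, 139, 137, 105, 35, 14, 13, 14, 7, 9, 12, 10, 12, 14, 11, 9, 15, 10, 12, 14, 10, 15, 13, 19, 59, 112, 138, 137, 137, 138, 137, 136, 138, 136, 138, 137, 123, 96, 87, 87, 87, 86, 87, 88, 87, 88, 87, 88, 88, 87, 87, 86, 87, 87, 86, 86, 88, 89, 87, 88, 88, 88, 85, 87, 86, 86, 86, 86, 87, 88, 87, 88, 87, 86, 87, 87, 86, 86, 87, 86, 85, 86, 86, 87, 86, 85, 87, 86, 85, 85, 83, 87, 85, 84, 86, 85, 84, 85, 84, 86, 93, 95, 95, 96, 96, 98, 98, 97, 96, 95, 94, 93, 94, 93, 95, 94, 94, 95, 96, 96, 96, 97, 97, 97, 90, 75, 54, 42, 41, 56, 90, 110, 112, 115, 146, 170, 176, 176, 174, 174, 174, 174, 175]
```

```bash
cat >> h.py <<'E'
nn=-np.cos(np.radians(40))*BX+np.sin(np.radians(40))*ZZ;up=np.sin(np.radians(40))*BX+np.cos(np.radians(40))*ZZ
SLOT=.349*BX+.333*BY+.147*ZZ
E
python3 - <<'E'
from h import *
pull=SLOT+.019*BY+.026*nn+.002*up;print(SLOT,pull)
t=tool_R(118);p=pull-.004*ZZ
plan([(p+.06*ZZ,t),(p,t,.4)])
E
```

```text
[ 0.45786712 -0.15181468  0.147     ] [ 0.46589613 -0.12644401  0.16524457]
-> [ 0.4659 -0.1264  0.2212] 2 rows
 xyz [[0.22, 0.24, 0.73], [0.22, 0.24, 0.74]] 
 dr  [[0.0, 0.0, -0.01], [0.0, 0.0, 0.0]]
-> [ 0.4659 -0.1264  0.1612] 4 rows
 xyz [[0.0, 0.0, 0.37], [0.0, 0.0, 0.38], [0.0, 0.0, 0.37], [0.0, 0.01, 0.38]] 
 dr  [[0.0, 0.0, 0.0], [0.0, 0.0, 0.0], [0.0, 0.0, 0.0], [0.0, 0.0, 0.0]]
```

Request:
move_arm(xyz=[[0.22,0.24,0.73],[0.22,0.24,0.74],[0,0,0.37],[0,0,0.38],[0,0,0.37],[0,0,0.38],[0,0,0]], dr=[[0,0,0],[0,0,0],[0,0,0],[0,0,0],[0,0,0],[0,0,0],[0,0,0]])

```text
time: 2.65
tool_pos: [0.4645, -0.1269, 0.1591]
tool_rot: [-179.9, -0.2, 117.9]
ft_force: [-1.9, 0.8, -1.4]
opening: 0.0856
grip_force: 0.0
```

Request:
move_arm(xyz=[[0,0,0],[0,0,0],[0,0,0],[0,0,0],[0,0,0],[0,0,0],[0,0,0],[0,0,0]], dr=[[0,0,0],[0,0,0],[0,0,0],[0,0,0],[0,0,0],[0,0,0],[0,0,0],[0,0,0]], fingers=-1, squeeze=20)

```text
time: 3.32
tool_pos: [0.4661, -0.1266, 0.1617]
tool_rot: [180.0, 0.0, 118.0]
ft_force: [-0.3, 0.1, 7.3]
opening: 0.011
grip_force: 24.5
```

Request:
move_arm(xyz=[[0,0.3,0],[0,0.35,0],[0,0.35,0],[0,0.35,0],[0,0.35,0],[0,0.3,0],[0,0.12,0],[0,0,0]], dr=[[0,0,0],[0,0,0],[0,0,0],[0,0,0],[0,0,0],[0,0,0],[0,0,0],[0,0,0]])

```text
time: 3.98
tool_pos: [0.5415, -0.0855, 0.1617]
tool_rot: [180.0, -0.0, 118.1]
ft_force: [-2.4, 6.9, 10.6]
opening: 0.011
grip_force: 24.9
```

Request:
move_arm(xyz=[[0,0.08,0],[0,0.04,0],[0,0.03,0],[0,0,0],[0,0,0]], dr=[[0,0,0],[0,0,0],[0,0,0],[0,0,0],[0,0,0]])

```text
time: 4.4
tool_pos: [0.5435, -0.0843, 0.1615]
tool_rot: [-179.7, -0.1, 118.0]
ft_force: [-18.0, -7.1, 18.1]
opening: 0.0114
grip_force: 25.8
```

Run:
```python
from h import *
s=arm.state();p=s['tool_pos'].copy();r=R.from_euler('xyz',s['tool_rot'],degrees=True)
p,r=plan([(p-.003*BY+[0,0,.10],tool_R(118))],p,r)
u=np.array([.1045,.9945,0]);g=np.array([.5875,.099,0])-.048*u+.0035*u
plan([(g+[0,0,.10],tool_R(84,20)),(g+[0,0,.02],tool_R(84,20),.5)],p,r)
```

```text
-> [ 0.5409 -0.0857  0.2615] 3 rows
 xyz [[0.0, -0.03, -0.83], [0.0, -0.03, -0.83], [0.0, -0.02, -0.84]] 
 dr  [[-0.02, -0.01, 0.0], [-0.02, 0.0, 0.0], [-0.02, -0.01, 0.01]]
-> [0.5828 0.0547 0.1   ] 9 rows
 xyz [[0.29, 0.29, 0.45], [0.29, 0.26, 0.46], [0.29, 0.24, 0.48], [0.29, 0.21, 0.49], [0.28, 0.19, 0.5], [0.27, 0.16, 0.51], [0.26, 0.14, 0.53], [0.25, 0.12, 0.54]] 
 dr  [[-0.14, 0.47, 0.82], [-0.14, 0.47, 0.81], [-0.14, 0.47, 0.82], [-0.14, 0.47, 0.81], [-0.15, 0.47, 0.82], [-0.14, 0.47, 0.81], [-0.15, 0.47, 0.82], [-0.14, 0.47, 0.81]]
 xyz [[0.24, 0.1, 0.55]] 
 dr  [[-0.15, 0.48, 0.82]]
-> [0.5828 0.0547 0.02  ] 4 rows
 xyz [[-0.17, 0.0, 0.47], [-0.17, 0.0, 0.47], [-0.17, 0.0, 0.47], [-0.17, 0.0, 0.47]] 
 dr  [[0.0, 0.0, 0.0], [0.0, 0.0, 0.0], [0.0, 0.0, 0.0], [0.0, 0.0, 0.0]]
```

Request:
move_arm(xyz=[[0,-0.05,0],[0,0,0],[0,0,0],[0,0,0]], dr=[[0,0,0],[0,0,0],[0,0,0],[0,0,0]], fingers=0.69)

```text
time: 4.73
tool_pos: [0.5445, -0.0848, 0.1613]
tool_rot: [180.0, 0.0, 118.0]
ft_force: [0.2, -0.6, 0.7]
opening: 0.0593
grip_force: 0.0
```

Request:
move_arm(xyz=[[0,-0.03,-0.83],[0,-0.03,-0.83],[0,-0.02,-0.84],[0.29,0.29,0.45],[0.29,0.26,0.46],[0.29,0.24,0.48],[0.29,0.21,0.49],[0.28,0.19,0.5]], dr=[[0,0,0],[0,0,0],[0,0,0],[-0.14,0.47,0.82],[-0.14,0.47,0.81],[-0.14,0.47,0.82],[-0.14,0.47,0.81],[-0.15,0.47,0.82]])

```text
time: 5.4
tool_pos: [0.5652, -0.0073, 0.1709]
tool_rot: [178.5, -11.2, 99.2]
ft_force: [-0.0, 0.3, -0.8]
opening: 0.0721
grip_force: 0.0
```

Request:
move_arm(xyz=[[0.27,0.16,0.51],[0.26,0.14,0.53],[0.25,0.12,0.54],[0.24,0.1,0.55],[-0.17,0,0.47],[-0.17,0,0.47],[0,0,0],[0,0,0]], dr=[[-0.14,0.47,0.81],[-0.15,0.47,0.82],[-0.14,0.47,0.81],[-0.15,0.48,0.82],[0,0,0],[0,0,0],[0,0,0],[0,0,0]])

```text
time: 6.07
tool_pos: [0.5829, 0.0544, 0.0593]
tool_rot: [-179.9, -20.0, 84.0]
ft_force: [0.5, -0.5, -0.1]
opening: 0.0724
grip_force: 0.0
```

Run:
```python
from h import *
s=arm.state();print(s['tool_pos'],s['tool_rot'],s['opening'],s['joint_positions'].round(0))
p,d=arm.grab_frame('wrist');p2,d2=arm.grab_frame('scene')
cv2.imwrite('pics/w2.png',np.hstack([p[:,:,::-1][:, :420], cv2.resize(p2[80:210,240:365,::-1],(369,384))]))
```

```text
[0.58287265 0.05435355 0.05927333] [-179.87995523  -20.01684253   83.96990527] 0.07242285073610072 [-12.  39.  95.  26.  52. -23.]
```

View pics/w2.png

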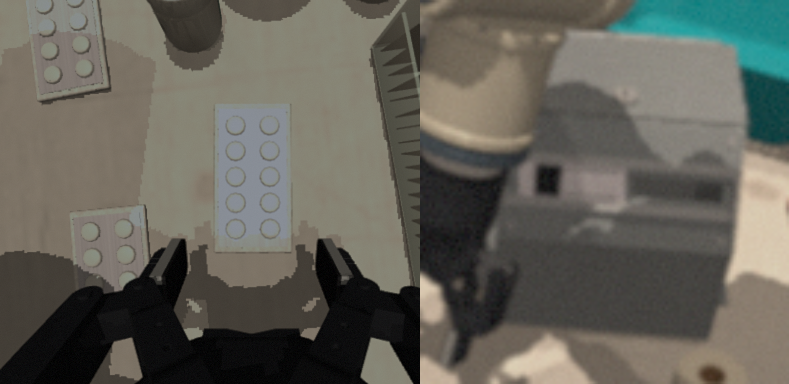

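The wrist view shows long pack 1 centred between the fingers (column ≈253, length rows 105–252). In the scene crop the slot is clear and the pull sits at the far end of its travel.

Request:
move_arm(xyz=[[-0.13,0,0.37],[-0.13,0,0.37],[-0.13,0,0.37],[0,0,0],[0,0,0]], dr=[[0,0,0],[0,0,0],[0,0,0],[0,0,0],[0,0,0]])

```text
time: 6.58
tool_pos: [0.5836, 0.0547, 0.0135]
tool_rot: [180.0, -20.0, 84.0]
ft_force: [-0.2, -0.9, 0.4]
opening: 0.0723
grip_force: 0.0
```

Request:
move_arm(xyz=[[-0.02,0,0.05],[-0.02,0,0.05],[-0.02,0,0.05],[0,0,0]], dr=[[0,0,0],[0,0,0],[0,0,0],[0,0,0]])

```text
time: 6.92
tool_pos: [0.5834, 0.0545, 0.0064]
tool_rot: [180.0, -20.0, 84.0]
ft_force: [0.2, 0.1, 0.1]
opening: 0.0723
grip_force: 0.0
```

Request:
move_arm(xyz=[[-0.02,0,0.05],[-0.02,0,0.05],[0,0,0]], dr=[[0,0,0],[0,0,0],[0,0,0]])

```text
time: 7.17
tool_pos: [0.5831, 0.0544, 0.0015]
tool_rot: [-180.0, -20.0, 84.0]
ft_force: [0.0, 0.2, 0.4]
opening: 0.0719
grip_force: 0.0
```

Request:
move_arm(xyz=[[-0.01,0,0.04],[0,0,0]], dr=[[0,0,0],[0,0,0]])

```text
time: 7.33
tool_pos: [0.5832, 0.0546, -0.0]
tool_rot: [-180.0, -20.0, 84.0]
ft_force: [-1.0, -0.7, -0.1]
opening: 0.0719
grip_force: 0.0
```

Request:
move_arm(xyz=[[-0.01,0,0.04],[0,0,0]], dr=[[0,0,0],[0,0,0]])

```text
time: 7.5
tool_pos: [0.5832, 0.0548, -0.0016]
tool_rot: [-180.0, -20.0, 84.0]
ft_force: [-1.1, -0.4, 0.0]
opening: 0.0725
grip_force: 0.0
```

Request:
move_arm(xyz=[[-0.01,0,0.03],[0,0,0]], dr=[[0,0,0],[0,0,0]])

```text
time: 7.67
tool_pos: [0.5832, 0.0548, -0.0028]
tool_rot: [-180.0, -20.0, 84.0]
ft_force: [-0.1, -0.2, 0.1]
opening: 0.0723
grip_force: 0.0
```

Request:
move_arm(xyz=[[0,0,0],[0,0,0],[0,0,0],[0,0,0],[0,0,0],[0,0,0]], dr=[[0,0,0],[0,0,0],[0,0,0],[0,0,0],[0,0,0],[0,0,0]], fingers=-1, squeeze=30)

```text
time: 8.17
tool_pos: [0.5834, 0.0547, -0.0024]
tool_rot: [180.0, -20.0, 84.0]
ft_force: [-1.1, -0.5, 6.4]
opening: 0.0614
grip_force: 32.8
```

Request:
move_arm(xyz=[[0.17,0,-0.47],[0.27,0,-0.75],[0.27,0,-0.75],[0.27,0,-0.75],[0.2,0,-0.56],[0,0,0],[0,0,0]], dr=[[0,0,0],[0,0,0],[0,0,0],[0,0,0],[0,0,0],[0,0,0],[0,0,0]])

```text
time: 8.75
tool_pos: [0.5838, 0.0541, 0.1378]
tool_rot: [179.9, -20.0, 84.1]
ft_force: [-0.6, -0.4, -0.9]
opening: 0.0612
grip_force: 33.5
```

```bash
cat > look.py <<'E'
from h import *
import sys
s=arm.state();print(s['tool_pos'],s['tool_rot'],s['opening'],s['grip_force'])
p,d=arm.grab_frame('wrist');cv2.imwrite(sys.argv[1],p[:,:,::-1]);np.savez('w.npz',p=p,d=d)
P=cloud('wrist',d,s);T=T_tool(s);Q=(P-T[:3,3])@T[:3,:3]  # tool coords
m=(np.abs(Q[...,1])<.029)&(np.abs(Q[...,0])<.14)&(Q[...,2]>-.05)&(Q[...,2]<.075)&((p.min(2)>90))
q=Q[m];print(len(q))
if len(q)>200:
    a=np.polyfit(q[:,0],q[:,2],1)
    for _ in range(3):
        k=np.abs(q[:,2]-np.polyval(a,q[:,0]))<.006;q=q[k];a=np.polyfit(q[:,0],q[:,2],1)
    print('pack: z=',a,'angle',np.degrees(np.arctan(a[0])),'x range',np.percentile(q[:,0],[.5,99.5]),'y',np.percentile(q[:,1],[.5,99.5]),len(q))
    for lo in np.arange(-.02,.12,.02):
        t=q[(q[:,0]>lo)&(q[:,0]<lo+.02)]
        if len(t)>20:print(round(lo,2),'ymin/max',np.percentile(t[:,1],[1,99]).round(4),'z',np.median(t[:,2]).round(4))
E
python3 look.py pics/w3.png
```

```text
[0.58383458 0.05408899 0.13782875] [179.85382552 -19.98806468  84.05875824] 0.06117187056571591 33.45776438713074
21081
pack: z= [ 0.36911438 -0.00888809] angle 20.259828468590204 x range [-0.01046482  0.10004507] y [-0.02870832  0.02867924] 21081
-0.02 ymin/max [-0.0284  0.0283] z -0.0102
0.0 ymin/max [-0.0284  0.0283] z -0.0053
0.02 ymin/max [-0.0283  0.0284] z 0.0022
0.04 ymin/max [-0.0285  0.0283] z 0.0098
0.06 ymin/max [-0.0285  0.0283] z 0.0173
0.08 ymin/max [-0.0284  0.0283] z 0.0248
0.1 ymin/max [-0.0283  0.0258] z 0.0297
```

View pics/w3.png

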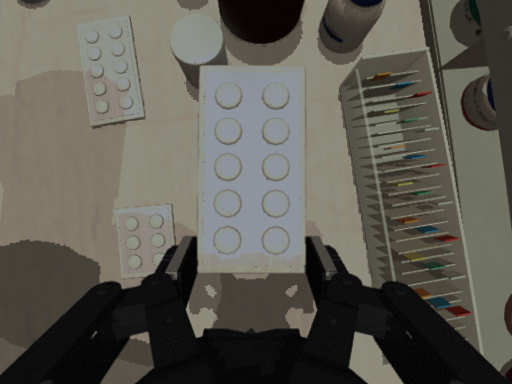

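The wrist view shows the pack held firm and square (columns 198–305, rows 66–272); the measured angle to the tool is 20.3°.

```bash
cat > ins.py <<'E'
from h import *
def tcp_for(E_tool,rot,off,dy=0,dup=0,dz=.001):
    return SLOT+dz*ZZ+off*nn+dy*BY+dup*up-rot.apply(E_tool)
E
python3 - <<'E'
from ins import *
E=np.array([.101,0,.0314]);rt=tool_R(-62,-19.7)
pre=tcp_for(E,rt,.03);print('pre',pre,'final',tcp_for(E,rt,-.08))
plan([((.50,.04,.31),tool_R(84,20)),((.46,.02,.32),tool_R(36,7)),((.42,0,.32),tool_R(-13,-6)),(pre+.07*nn*0+[0,0,.08],tool_R(-62,-19.7)),(pre,rt,.5)])
E
```

```text
pre [ 0.40740594 -0.056911    0.23089242] final [ 0.44696591 -0.13131248  0.16018579]
-> [0.5  0.04 0.31] 6 rows
 xyz [[0.16, -0.34, -0.71], [0.16, -0.34, -0.71], [0.16, -0.34, -0.71], [0.16, -0.34, -0.71], [0.15, -0.33, -0.71], [0.16, -0.34, -0.72]] 
 dr  [[0.0, 0.0, 0.0], [0.0, 0.0, 0.0], [0.0, 0.0, 0.0], [0.0, 0.0, 0.0], [0.0, 0.0, 0.0], [0.0, 0.0, 0.0]]
-> [0.46 0.02 0.32] 11 rows
 xyz [[-0.04, -0.09, -0.04], [-0.05, -0.08, -0.04], [-0.06, -0.08, -0.04], [-0.06, -0.07, -0.04], [-0.07, -0.06, -0.04], [-0.08, -0.06, -0.04], [-0.08, -0.05, -0.04], [-0.08, -0.05, -0.04]] 
 dr  [[-0.22, -0.24, 0.93], [-0.22, -0.24, 0.93], [-0.22, -0.24, 0.93], [-0.22, -0.24, 0.93], [-0.22, -0.24, 0.93], [-0.23, -0.24, 0.93], [-0.22, -0.24, 0.93], [-0.23, -0.25, 0.92]]
 xyz [[-0.09, -0.04, -0.04], [-0.09, -0.03, -0.04], [-0.1, -0.02, -0.03]] 
 dr  [[-0.22, -0.24, 0.93], [-0.23, -0.25, 0.92], [-0.22, -0.24, 0.93]]
-> [0.42 0.   0.32] 12 rows
 xyz [[-0.09, -0.02, -0.01], [-0.09, -0.01, -0.01], [-0.09, 0.0, -0.01], [-0.09, 0.0, -0.01], [-0.09, 0.01, 0.0], [-0.09, 0.02, 0.0], [-0.09, 0.03, 0.0], [-0.09, 0.
[... 437 characters left out ...]
0.12, 0.02], [0.02, 0.12, 0.01], [0.03, 0.12, 0.01], [0.04, 0.12, 0.01], [0.05, 0.11, 0.01], [0.05, 0.11, 0.0], [0.06, 0.11, 0.0]] 
 dr  [[0.2, -0.23, 0.87], [0.2, -0.23, 0.87], [0.2, -0.23, 0.87], [0.2, -0.23, 0.87], [0.2, -0.24, 0.87], [0.2, -0.23, 0.87], [0.2, -0.24, 0.87], [0.19, -0.23, 0.87]]
 xyz [[0.07, 0.1, 0.0], [0.08, 0.1, 0.0], [0.08, 0.09, -0.01], [0.08, 0.08, -0.01]] 
 dr  [[0.2, -0.24, 0.87], [0.19, -0.23, 0.87], [0.2, -0.23, 0.87], [0.19, -0.24, 0.88]]
-> [ 0.4074 -0.0569  0.2309] 5 rows
 xyz [[0.14, 0.0, 0.38], [0.13, 0.0, 0.38], [0.14, 0.0, 0.37], [0.13, 0.0, 0.38], [0.14, 0.0, 0.37]] 
 dr  [[0.0, 0.0, 0.0], [0.0, 0.0, 0.0], [0.0, 0.0, 0.0], [0.0, 0.0, 0.0], [0.0, 0.0, 0.0]]
```

Request:
move_arm(xyz=[[0.16,-0.34,-0.71],[0.16,-0.34,-0.71],[0.16,-0.34,-0.71],[0.16,-0.34,-0.71],[0.15,-0.33,-0.71],[0.16,-0.34,-0.72],[-0.04,-0.09,-0.04],[-0.05,-0.08,-0.04]], dr=[[0,0,0],[0,0,0],[0,0,0],[0,0,0],[0,0,0],[0,0,0],[-0.22,-0.24,0.93],[-0.22,-0.24,0.93]])

```text
time: 9.47
tool_pos: [0.4926, 0.0362, 0.3123]
tool_rot: [-179.1, -17.7, 74.8]
ft_force: [0.4, -0.4, -0.8]
opening: 0.0615
grip_force: 33.4
```

Request:
move_arm(xyz=[[-0.06,-0.08,-0.04],[-0.06,-0.07,-0.04],[-0.07,-0.06,-0.04],[-0.08,-0.06,-0.04],[-0.08,-0.05,-0.04],[-0.08,-0.05,-0.04],[-0.09,-0.04,-0.04],[-0.09,-0.03,-0.04]], dr=[[-0.22,-0.24,0.93],[-0.22,-0.24,0.93],[-0.22,-0.24,0.93],[-0.23,-0.24,0.93],[-0.22,-0.24,0.93],[-0.23,-0.25,0.92],[-0.22,-0.24,0.93],[-0.23,-0.25,0.92]])

```text
time: 10.13
tool_pos: [0.4632, 0.022, 0.3179]
tool_rot: [-179.4, -8.0, 40.1]
ft_force: [-0.2, 0.1, -0.6]
opening: 0.0607
grip_force: 33.4
```

Request:
move_arm(xyz=[[-0.1,-0.02,-0.03],[-0.09,-0.02,-0.01],[-0.09,-0.01,-0.01],[-0.09,0,-0.01],[-0.09,0,-0.01],[-0.09,0.01,0],[-0.09,0.02,0],[-0.09,0.03,0]], dr=[[-0.22,-0.24,0.93],[-0.01,-0.22,0.89],[-0.01,-0.22,0.89],[-0.01,-0.22,0.89],[-0.01,-0.22,0.89],[-0.01,-0.22,0.89],[-0.01,-0.22,0.89],[-0.01,-0.22,0.89]])

```text
time: 10.8
tool_pos: [0.4366, 0.0086, 0.3184]
tool_rot: [-178.6, 0.8, 7.3]
ft_force: [0.2, 0.9, -0.5]
opening: 0.0606
grip_force: 33.4
```

Request:
move_arm(xyz=[[-0.09,0.03,0],[-0.09,0.04,0],[-0.08,0.04,0],[-0.08,0.05,0],[-0.08,0.06,0.01],[0,0.12,0.02],[0.01,0.12,0.02],[0.02,0.12,0.01]], dr=[[-0.01,-0.22,0.9],[-0.01,-0.23,0.89],[0,-0.22,0.9],[-0.01,-0.23,0.89],[0,-0.22,0.9],[0.2,-0.23,0.87],[0.2,-0.23,0.87],[0.2,-0.23,0.87]])

```text
time: 11.47
tool_pos: [0.4165, -0.0141, 0.3164]
tool_rot: [-178.8, 9.5, -25.2]
ft_force: [-0.3, -0.2, -1.3]
opening: 0.0611
grip_force: 33.5
```

Request:
move_arm(xyz=[[0.03,0.12,0.01],[0.04,0.12,0.01],[0.05,0.11,0.01],[0.05,0.11,0],[0.06,0.11,0],[0.07,0.1,0],[0.08,0.1,0],[0.08,0.09,-0.01]], dr=[[0.2,-0.23,0.87],[0.2,-0.24,0.87],[0.2,-0.23,0.87],[0.2,-0.24,0.87],[0.19,-0.23,0.87],[0.2,-0.24,0.87],[0.19,-0.23,0.87],[0.2,-0.23,0.87]])

```text
time: 12.13
tool_pos: [0.4083, -0.0524, 0.3103]
tool_rot: [-179.6, 18.8, -58.0]
ft_force: [-0.3, 0.2, 0.2]
opening: 0.061
grip_force: 33.5
```

Run:
```python
from ins import *
s=arm.state();print(s['joint_positions'].round(1),s['opening'],s['tool_pos'],s['tool_rot'])
E=np.array([.101,0,.0314]);rt=tool_R(-62,-19.7)
plan([(tcp_for(E,rt,.03),rt,.5)])
```

```text
[-24.4  13.5  90.9  10.6  91.3 122.4] 0.06104180893832604 [ 0.40829332 -0.05244     0.31033256] [-179.60563635   18.79985517  -57.98096191]
-> [ 0.4074 -0.0569  0.2309] 4 rows
 xyz [[0.18, 0.02, 0.46], [0.18, 0.02, 0.46], [0.18, 0.02, 0.46], [0.19, 0.02, 0.47]] 
 dr  [[0.05, -0.05, 0.21], [0.05, -0.05, 0.21], [0.05, -0.05, 0.2], [0.05, -0.04, 0.21]]
```

Request:
move_arm(xyz=[[0.18,0.02,0.46],[0.18,0.02,0.46],[0.18,0.02,0.46],[0.19,0.02,0.47],[0,0,0],[0,0,0]], dr=[[0.05,-0.05,0.21],[0.05,-0.05,0.21],[0.05,-0.05,0.2],[0.05,-0.04,0.21],[0,0,0],[0,0,0]])

```text
time: 12.63
tool_pos: [0.4073, -0.0565, 0.2314]
tool_rot: [180.0, 19.7, -61.8]
ft_force: [-0.2, -0.3, 0.5]
opening: 0.0609
grip_force: 33.5
```

```bash
python3 look.py pics/w4.png
python3 - <<'E'
from ins import *
s=arm.state();rt=tool_R(-62,-19.7);E=np.array([.101,0,.0314])
r=R.from_euler('xyz',s['tool_rot'],degrees=True);e=s['tool_pos']+r.apply(E)-SLOT
print('lead end rel slot: n,by,up',e@nn,e@BY,e@up,'tilt err',(r.inv()*rt).as_rotvec(degrees=True))
E
```

```text
[ 0.40734294 -0.05651058  0.23135785] [179.97544788  19.67403715 -61.80148361] 0.060859568419736776 33.456907868385315
19366
pack: z= [ 0.36668928 -0.00893418] angle 20.137445736247596 x range [-0.01018811  0.10013261] y [-0.02877921  0.02871474] 19097
-0.02 ymin/max [-0.0284  0.0284] z -0.0102
0.0 ymin/max [-0.0284  0.0284] z -0.0054
0.02 ymin/max [-0.0284  0.0284] z 0.0018
0.04 ymin/max [-0.0284  0.0283] z 0.0096
0.06 ymin/max [-0.0282  0.0285] z 0.0169
0.08 ymin/max [-0.0286  0.0287] z 0.0241
0.1 ymin/max [-0.0278  0.0283] z 0.0292
lead end rel slot: n,by,up 0.03145365286284091 0.0009593342695850843 0.0020881681401836716 tilt err [ 0.02389555 -0.12709027  0.22359459]
```

View pics/w4.png

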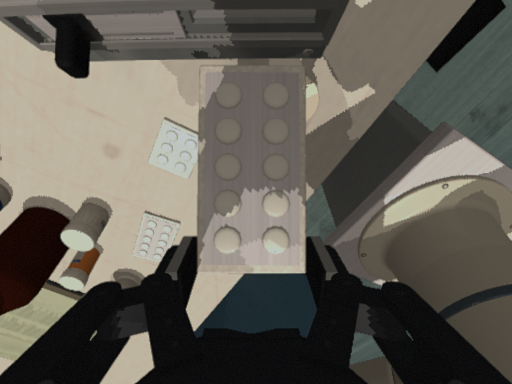

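The view shows the pack's leading end (row 66, columns 198–305) lined up with the dark slot (columns ≈190–317). The pull is parked clear at (72,45).

Run:
```python
from ins import *
E=np.array([.101,0,.0304]);rt=tool_R(-62,-20)
plan([(tcp_for(E,rt,.012,dz=0),rt,.3),(tcp_for(E,rt,-.02,dz=0),rt,.2),(tcp_for(E,rt,-.083,dz=0),rt,.3)])
```

```text
-> [ 0.4139 -0.0691  0.2178] 2 rows
 xyz [[0.22, 0.01, 0.11], [0.22, 0.01, 0.11]] 
 dr  [[0.0, -0.05, 0.02], [0.01, -0.04, 0.03]]
-> [ 0.4254 -0.0907  0.1973] 5 rows
 xyz [[0.15, 0.0, 0.06], [0.15, 0.0, 0.05], [0.15, 0.0, 0.06], [0.15, 0.0, 0.05], [0.16, 0.0, 0.06]] 
 dr  [[0.0, 0.0, 0.0], [0.0, 0.0, 0.0], [0.0, 0.0, 0.0], [0.0, 0.0, 0.0], [0.0, 0.0, 0.0]]
-> [ 0.448  -0.1333  0.1568] 6 rows
 xyz [[0.25, 0.0, 0.09], [0.25, 0.0, 0.09], [0.24, 0.0, 0.09], [0.25, 0.0, 0.09], [0.24, 0.0, 0.09], [0.25, 0.0, 0.09]] 
 dr  [[0.0, 0.0, 0.0], [0.0, 0.0, 0.0], [0.0, 0.0, 0.0], [0.0, 0.0, 0.0], [0.0, 0.0, 0.0], [0.0, 0.0, 0.0]]
```

Request:
move_arm(xyz=[[0.22,0.01,0.11],[0.22,0.01,0.11],[0.15,0,0.06],[0.15,0,0.05],[0,0,0]], dr=[[0,-0.05,0.02],[0.01,-0.04,0.03],[0,0,0],[0,0,0],[0,0,0]])

```text
time: 13.1
tool_pos: [0.4189, -0.0788, 0.2092]
tool_rot: [-180.0, 19.9, -62.1]
ft_force: [-0.2, -0.6, -1.1]
opening: 0.0609
grip_force: 33.5
```

Request:
move_arm(xyz=[[0.15,0,0.06],[0.15,0,0.05],[0.16,0,0.06],[0,0,0]], dr=[[0,0,0],[0,0,0],[0,0,0],[0,0,0]])

```text
time: 13.43
tool_pos: [0.4258, -0.0919, 0.1964]
tool_rot: [-179.9, 19.9, -62.0]
ft_force: [-1.1, 0.2, -1.5]
opening: 0.0608
grip_force: 33.5
```

No contact force at 20 mm in; continuing.

Request:
move_arm(xyz=[[0.25,0,0.09],[0.25,0,0.09],[0.24,0,0.09],[0,0,0]], dr=[[0,0,0],[0,0,0],[0,0,0],[0,0,0]])

```text
time: 13.77
tool_pos: [0.4373, -0.1137, 0.1756]
tool_rot: [-180.0, 19.9, -62.1]
ft_force: [-0.1, 0.0, -1.1]
opening: 0.0609
grip_force: 33.5
```

Request:
move_arm(xyz=[[0.25,0,0.09],[0.24,0,0.09],[0.2,0,0.08],[0,0,0]], dr=[[0,0,0],[0,0,0],[0,0,0],[0,0,0]])

```text
time: 14.1
tool_pos: [0.4477, -0.1333, 0.1566]
tool_rot: [-180.0, 19.9, -62.1]
ft_force: [-0.7, -0.8, -1.0]
opening: 0.0609
grip_force: 33.5
```

```bash
python3 look.py pics/w5.png
```

```text
[ 0.44773348 -0.133264    0.15659469] [-179.961271     19.92645131  -62.06268802] 0.060914018153327955 33.45736742019653
6310
pack: z= [-0.32754578 -0.00983588] angle -18.1359901042703 x range [-0.01082076  0.03010637] y [-0.02875298  0.02866711] 4339
-0.02 ymin/max [-0.0284  0.0285] z -0.0101
0.0 ymin/max [-0.0282  0.028 ] z -0.008
0.02 ymin/max [-0.0284  0.0282] z -0.0214
```

Request:
move_arm(xyz=[[0,0,0],[0,0,0],[0,0,0],[0,0,0],[0,0,0],[0,0,0],[0,0,0],[0,0,0]], dr=[[0,0,0],[0,0,0],[0,0,0],[0,0,0],[0,0,0],[0,0,0],[0,0,0],[0,0,0]], fingers=0.69)

```text
time: 14.82
tool_pos: [0.4473, -0.1322, 0.1578]
tool_rot: [-179.9, 19.9, -62.0]
ft_force: [-0.8, -0.2, 0.3]
opening: 0.0721
grip_force: 0.0
```

```bash
python3 look.py pics/w6.png
python3 - <<'E'
import cv2,numpy as np
cv2.imwrite('pics/w56.png',np.hstack([cv2.imread(f'pics/w{i}.png')[:,60:450] for i in(5,6)]))
E
```

```text
[ 0.44732678 -0.13219846  0.15784765] [-179.93053771   19.8995234   -62.01703728] 0.07212676974156902 0.0
563
pack: z= [-1.20354584  0.01143105] angle -50.27754683033851 x range [0.02576512 0.04903082] y [-0.02873279  0.02859648] 556
0.02 ymin/max [-0.028   0.0283] z -0.0215
0.04 ymin/max [-0.0289 -0.0269] z -0.0478
```

View pics/w56.png

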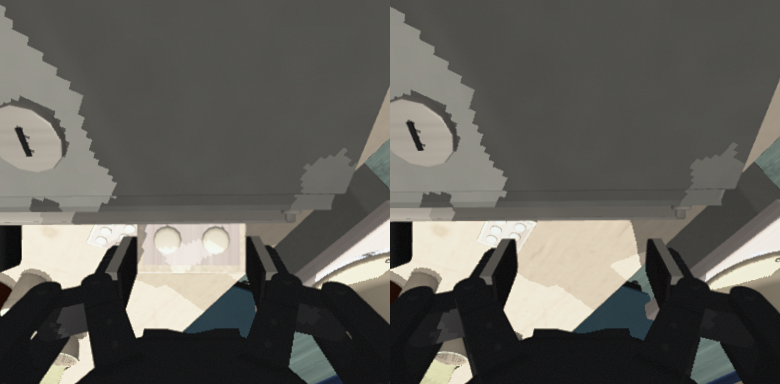

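The left half shows the pack held two thirds in; on the right, after release, it is gone into the slot. Next is the second pack.

Run:
```python
from h import *
s=arm.state();p=s['tool_pos'];r=R.from_euler('xyz',s['tool_rot'],degrees=True)
u=np.array([np.cos(np.radians(93.6)),np.sin(np.radians(93.6)),0]);g=np.array([.444,.242,0])+.0445*u;print(g)
plan([(p+.05*nn,r),(p+.06*nn+[0,0,.07],r),((.43,.02,.26),tool_R(-10,-10)),((.44,.14,.22),tool_R(42,-10)),(g+[0,0,.14],tool_R(93.6,-20)),(g+[0,0,.05],tool_R(93.6,-20),.6)])
```

```text
[0.44120582 0.28641219 0.        ]
-> [ 0.4294 -0.0984  0.19  ] 2 rows
 xyz [[-0.59, 0.0, -0.21], [-0.58, 0.0, -0.22]] 
 dr  [[0.0, 0.0, 0.0], [0.0, 0.0, 0.0]]
-> [ 0.4258 -0.0916  0.2664] 3 rows
 xyz [[-0.28, 0.0, -0.58], [-0.28, 0.0, -0.58], [-0.27, 0.0, -0.57]] 
 dr  [[0.0, 0.0, 0.0], [0.0, 0.0, 0.0], [0.0, 0.0, 0.0]]
-> [0.43 0.02 0.26] 12 rows
 xyz [[-0.19, -0.12, 0.08], [-0.18, -0.13, 0.08], [-0.17, -0.15, 0.07], [-0.16, -0.16, 0.07], [-0.14, -0.17, 0.06], [-0.13, -0.18, 0.05], [-0.12, -0.19, 0.05], [-0.11, -0.2, 0.04]] 
 dr  [[-0.25, 0.17, -0.91], [-0.24, 0.17, -0.92], [-0.25, 0.17, -0.91], [-0.24, 0.17, -0.92], [-0.25, 0.17, -0.91], [-0.24, 0.17, -0.92], [-0.24, 0.16, -0.92], [-0.25, 0.16, -0.91]]
 xyz [[-0.09, -0.21, 0.04], [-0.08, -0.22, 0.04], [-0.06, -0.22, 0.03], [-0.05, -0.23, 0.02]] 
 dr  [[-0.24, 0.17, -0.92], [-0.25, 0.16, -0.91], [-0.24, 0.17, -0.92], [-0.25, 0.16, -0.91]]
-> [0.44 0.14 0.22] 12 rows
 xyz [[-0.01, -0.25, 0.09], [0.01, -0.25, 0.08], [0.03, -0.25, 0.08], [0.05, -0.25, 0.08], [0.07, -0.25, 0.07], [0.08, -0.24, 0.07], [0.1, -0.23, 0.07], [0.12, -0.23, 0
[... 432 characters left out ...]
.21, 0.12], [0.27, -0.19, 0.11], [0.28, -0.18, 0.11], [0.29, -0.16, 0.1], [0.31, -0.14, 0.09], [0.32, -0.11, 0.09], [0.32, -0.09, 0.08]] 
 dr  [[-0.24, -0.17, -0.91], [-0.24, -0.17, -0.91], [-0.24, -0.17, -0.91], [-0.24, -0.17, -0.91], [-0.24, -0.17, -0.91], [-0.25, -0.17, -0.91], [-0.24, -0.17, -0.9], [-0.25, -0.17, -0.91]]
 xyz [[0.33, -0.07, 0.07], [0.34, -0.05, 0.07], [0.34, -0.03, 0.06], [0.34, 0.0, 0.06]] 
 dr  [[-0.24, -0.17, -0.9], [-0.25, -0.17, -0.91], [-0.24, -0.17, -0.9], [-0.25, -0.17, -0.91]]
-> [0.4412 0.2864 0.05  ] 4 rows
 xyz [[0.19, 0.0, 0.53], [0.19, 0.0, 0.53], [0.2, 0.0, 0.53], [0.19, 0.0, 0.52]] 
 dr  [[0.0, 0.0, 0.0], [0.0, 0.0, 0.0], [0.0, 0.0, 0.0], [0.0, 0.0, 0.0]]
```

Request:
move_arm(xyz=[[-0.59,0,-0.21],[-0.58,0,-0.22],[-0.28,0,-0.58],[-0.28,0,-0.58],[-0.27,0,-0.57]], dr=[[0,0,0],[0,0,0],[0,0,0],[0,0,0],[0,0,0]])

```text
time: 15.28
tool_pos: [0.4253, -0.0914, 0.2675]
tool_rot: [-179.9, 19.9, -62.0]
ft_force: [-0.1, -0.2, 0.5]
opening: 0.0721
grip_force: 0.0
```

Request:
move_arm(xyz=[[-0.19,-0.12,0.08],[-0.18,-0.13,0.08],[-0.17,-0.15,0.07],[-0.16,-0.16,0.07],[-0.14,-0.17,0.06],[-0.13,-0.18,0.05],[-0.12,-0.19,0.05],[-0.11,-0.2,0.04]], dr=[[-0.25,0.17,-0.91],[-0.24,0.17,-0.92],[-0.25,0.17,-0.91],[-0.24,0.17,-0.92],[-0.25,0.17,-0.91],[-0.24,0.17,-0.92],[-0.24,0.16,-0.92],[-0.25,0.16,-0.91]])

```text
time: 15.95
tool_pos: [0.4285, -0.0169, 0.2623]
tool_rot: [-178.9, 13.2, -26.9]
ft_force: [-0.9, 0.2, 0.0]
opening: 0.0718
grip_force: 0.0
```

Request:
move_arm(xyz=[[-0.09,-0.21,0.04],[-0.08,-0.22,0.04],[-0.06,-0.22,0.03],[-0.05,-0.23,0.02],[-0.01,-0.25,0.09],[0.01,-0.25,0.08],[0.03,-0.25,0.08],[0.05,-0.25,0.08]], dr=[[-0.24,0.17,-0.92],[-0.25,0.16,-0.91],[-0.24,0.17,-0.92],[-0.25,0.16,-0.91],[-0.16,0,-0.93],[-0.16,0,-0.93],[-0.17,0,-0.93],[-0.16,0,-0.93]])

```text
time: 16.62
tool_pos: [0.4331, 0.0606, 0.2464]
tool_rot: [-180.0, 10.0, 7.5]
ft_force: [0.4, -0.8, 0.3]
opening: 0.0722
grip_force: 0.0
```

Request:
move_arm(xyz=[[0.07,-0.25,0.07],[0.08,-0.24,0.07],[0.1,-0.23,0.07],[0.12,-0.23,0.06],[0.14,-0.22,0.06],[0.15,-0.21,0.06],[0.17,-0.19,0.05],[0.18,-0.18,0.05]], dr=[[-0.17,0,-0.93],[-0.16,0,-0.93],[-0.17,0,-0.93],[-0.16,0,-0.93],[-0.17,0,-0.93],[-0.16,0,-0.93],[-0.17,0,-0.94],[-0.16,0,-0.93]])

```text
time: 17.28
tool_pos: [0.4402, 0.1405, 0.22]
tool_rot: [-180.0, 10.0, 42.2]
ft_force: [-1.2, -0.9, 0.0]
opening: 0.0721
grip_force: 0.0
```

Request:
move_arm(xyz=[[0.23,-0.23,0.13],[0.25,-0.21,0.12],[0.27,-0.19,0.11],[0.28,-0.18,0.11],[0.29,-0.16,0.1],[0.31,-0.14,0.09],[0.32,-0.11,0.09],[0.32,-0.09,0.08]], dr=[[-0.24,-0.17,-0.91],[-0.24,-0.17,-0.91],[-0.24,-0.17,-0.91],[-0.24,-0.17,-0.91],[-0.24,-0.17,-0.91],[-0.25,-0.17,-0.91],[-0.24,-0.17,-0.9],[-0.25,-0.17,-0.91]])

```text
time: 17.95
tool_pos: [0.441, 0.2384, 0.1662]
tool_rot: [179.0, 16.8, 76.4]
ft_force: [0.2, -0.5, 0.5]
opening: 0.072
grip_force: 0.0
```

Request:
move_arm(xyz=[[0.33,-0.07,0.07],[0.34,-0.05,0.07],[0.34,-0.03,0.06],[0.34,0,0.06],[0,0,0],[0,0,0]], dr=[[-0.24,-0.17,-0.9],[-0.25,-0.17,-0.91],[-0.24,-0.17,-0.9],[-0.25,-0.17,-0.91],[0,0,0],[0,0,0]])

```text
time: 18.45
tool_pos: [0.4409, 0.2866, 0.1397]
tool_rot: [-180.0, 20.0, 93.6]
ft_force: [-0.3, -0.2, -0.3]
opening: 0.0723
grip_force: 0.0
```

Run:
```python
from h import *
s=arm.state();print(s['tool_pos'],s['tool_rot'],s['opening'],s['joint_positions'].round(0))
p,d=arm.grab_frame('wrist');cv2.imwrite('pics/w7.png',p[:,:,::-1])
u=np.array([np.cos(np.radians(93.6)),np.sin(np.radians(93.6)),0]);g=np.array([.444,.242,0])+.0445*u
plan([(g+[0,0,.012],tool_R(93.6,-20),.8),(g+[0,0,-.0028],tool_R(93.6,-20),.1)])
```

```text
[0.44091249 0.28657584 0.13969124] [-179.9640654    20.02041892   93.60581071] 0.07234663690495796 [ 37.  33.  89. -18.  70.  41.]
-> [0.4412 0.2864 0.012 ] 5 rows
 xyz [[0.22, 0.0, 0.6], [0.22, 0.0, 0.6], [0.22, 0.0, 0.6], [0.22, 0.0, 0.6], [0.22, 0.0, 0.61]] 
 dr  [[0.0, 0.0, 0.0], [0.0, 0.0, 0.0], [0.0, 0.0, -0.01], [0.0, 0.0, 0.0], [-0.01, 0.0, -0.01]]
-> [ 0.4412  0.2864 -0.0028] 4 rows
 xyz [[0.03, 0.0, 0.09], [0.03, 0.0, 0.08], [0.03, 0.0, 0.09], [0.04, 0.0, 0.08]] 
 dr  [[0.0, 0.0, 0.0], [0.0, 0.0, 0.0], [0.0, 0.0, 0.0], [0.0, 0.0, 0.0]]
```

View pics/w7.png

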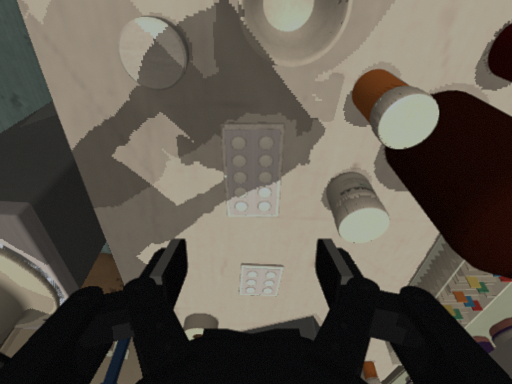

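The pack is centred (column ≈252, rows 123–216) and its neighbours are clear of the fingers' path. Descending and gripping.

Request:
move_arm(xyz=[[0.22,0,0.6],[0.22,0,0.6],[0.22,0,0.6],[0.22,0,0.6],[0.22,0,0.61],[0,0,0]], dr=[[0,0,0],[0,0,0],[0,0,0],[0,0,0],[0,0,-0.01],[0,0,0]])

```text
time: 19.0
tool_pos: [0.4401, 0.2845, 0.0088]
tool_rot: [-179.7, 20.1, 93.6]
ft_force: [-1.8, -0.6, -0.6]
opening: 0.0725
grip_force: 0.0
```

Request:
move_arm(xyz=[[0.03,0,0.09],[0.03,0,0.08],[0.03,0,0.09],[0.03,0,0.08],[0,0,0],[0,0,0]], dr=[[0,0,0],[0,0,0],[0,0,0],[0,0,0],[0,0,0],[0,0,0]])

```text
time: 19.5
tool_pos: [0.4415, 0.2864, -0.0022]
tool_rot: [180.0, 20.0, 93.6]
ft_force: [0.6, 0.5, 0.1]
opening: 0.0722
grip_force: 0.0
```

Request:
move_arm(xyz=[[0,0,0],[0,0,0],[0,0,0],[0,0,0],[0,0,0],[0,0,0]], dr=[[0,0,0],[0,0,0],[0,0,0],[0,0,0],[0,0,0],[0,0,0]], fingers=-1, squeeze=30)

```text
time: 20.0
tool_pos: [0.4415, 0.2866, -0.0021]
tool_rot: [180.0, 20.0, 93.7]
ft_force: [-1.2, 0.8, 5.9]
opening: 0.0611
grip_force: 31.5
```

Request:
move_arm(xyz=[[-0.17,0,-0.47],[-0.27,0,-0.75],[-0.3,0,-0.85],[-0.3,0,-0.85],[-0.3,0,-0.85],[-0.3,0,-0.85],[0,0,0],[0,0,0]], dr=[[0,0,0],[0,0,0],[0,0,0],[0,0,0],[0,0,0],[0,0,0],[0,0,0],[0,0,0]])

```text
time: 20.67
tool_pos: [0.442, 0.2886, 0.1955]
tool_rot: [179.8, 19.9, 93.6]
ft_force: [0.2, -0.9, -1.3]
opening: 0.0607
grip_force: 33.4
```

```bash
python3 look.py pics/w8.png
python3 - <<'E'
from ins import *
E=np.array([-.101,0,.0304]);rt=tool_R(118,20);pre=tcp_for(E,rt,.03,dz=0)
plan([((.42,.10,.27),tool_R(106,0)),(pre+[0,0,.05],rt),(pre,rt,.5)])
E
```

```text
[0.44199879 0.2885516  0.19552329] [179.79852221  19.86336534  93.58847196] 0.06072318852718134 33.37446570396423
8672
pack: z= [-0.35628881 -0.00800168] angle -19.61041444296026 x range [-0.08855916  0.01361478] y [-0.02866547  0.02866655] 8670
-0.02 ymin/max [-0.0283  0.0284] z -0.0052
0.0 ymin/max [-0.0282  0.028 ] z -0.0099
-> [0.42 0.1  0.27] 6 rows
 xyz [[-0.84, -0.14, -0.03], [-0.83, -0.17, -0.08], [-0.82, -0.19, -0.13], [-0.8, -0.22, -0.18], [-0.78, -0.25, -0.23], [-0.75, -0.28, -0.27]] 
 dr  [[-0.08, 0.72, -0.44], [-0.08, 0.72, -0.45], [-0.08, 0.72, -0.44], [-0.07, 0.73, -0.45], [-0.08, 0.72, -0.44], [-0.07, 0.73, -0.45]]
-> [ 0.4074 -0.0569  0.2794] 6 rows
 xyz [[-0.61, -0.23, -0.04], [-0.6, -0.25, -0.07], [-0.59, -0.27, -0.11], [-0.57, -0.3, -0.14], [-0.55, -0.32, -0.17], [-0.54, -0.33, -0.19]] 
 dr  [[0.08, 0.72, -0.43], [0.08, 0.73, -0.43], [0.07, 0.72, -0.43], [0.08, 0.73, -0.43], [0.07, 0.72, -0.43], [0.08, 0.72, -0.44]]
-> [ 0.4074 -0.0569  0.2294] 3 rows
 xyz [[-0.14, 0.0, 0.39], [-0.14, 0.0, 0.39], [-0.14, 0.0, 0.39]] 
 dr  [[0.0, 0.0, 0.0], [0.0, 0.0, 0.0], [0.0, 0.0, 0.0]]
```

Request:
move_arm(xyz=[[-0.84,-0.14,-0.03],[-0.83,-0.17,-0.08],[-0.82,-0.19,-0.13],[-0.8,-0.22,-0.18],[-0.78,-0.25,-0.23],[-0.75,-0.28,-0.27]], dr=[[-0.08,0.72,-0.44],[-0.08,0.72,-0.45],[-0.08,0.72,-0.44],[-0.07,0.73,-0.45],[-0.08,0.72,-0.44],[-0.07,0.73,-0.45]])

```text
time: 21.22
tool_pos: [0.4191, 0.0998, 0.2688]
tool_rot: [-179.9, -0.0, 106.1]
ft_force: [1.1, -0.5, -0.0]
opening: 0.0609
grip_force: 33.3
```

Request:
move_arm(xyz=[[-0.61,-0.23,-0.04],[-0.6,-0.25,-0.07],[-0.59,-0.27,-0.11],[-0.57,-0.3,-0.14],[-0.55,-0.32,-0.17],[-0.54,-0.33,-0.19],[0,0,0],[0,0,0]], dr=[[0.08,0.72,-0.43],[0.08,0.73,-0.43],[0.07,0.72,-0.43],[0.08,0.73,-0.43],[0.07,0.72,-0.43],[0.08,0.72,-0.44],[0,0,0],[0,0,0]])

```text
time: 21.88
tool_pos: [0.4072, -0.0574, 0.2774]
tool_rot: [-179.7, -20.0, 117.6]
ft_force: [0.8, 0.9, -0.5]
opening: 0.061
grip_force: 33.4
```

```bash
python3 look.py pics/w9.png
python3 - <<'E'
from ins import *
E=np.array([-.101,0,.0304]);rt=tool_R(118,20)
s=arm.state();print(s['joint_positions'].round(0))
plan([(tcp_for(E,rt,.03,dz=0),rt,.5),(tcp_for(E,rt,-.02,dz=0),rt,.25),(tcp_for(E,rt,-.083,dz=0),rt,.3)])
E
```

```text
[ 0.40720509 -0.05735725  0.27743865] [-179.71663714  -19.99801841  117.61847657] 0.06096499495704677 33.36676597595215
5380
pack: z= [-0.31768911 -0.00764466] angle -17.624485951664873 x range [-0.05856559  0.01403001] y [-0.02870241  0.02839335] 5380
-0.02 ymin/max [-0.0285  0.026 ] z -0.0054
0.0 ymin/max [-0.0284  0.0283] z -0.01
[-26.  16.  94.  12.  87. -56.]
-> [ 0.4074 -0.0569  0.2294] 3 rows
 xyz [[-0.14, 0.0, 0.38], [-0.15, 0.0, 0.37], [-0.14, 0.0, 0.38]] 
 dr  [[-0.01, 0.0, -0.02], [-0.01, 0.0, -0.02], [-0.02, 0.01, -0.02]]
-> [ 0.4254 -0.0907  0.1973] 6 rows
 xyz [[-0.2, 0.0, 0.07], [-0.2, 0.0, 0.07], [-0.19, 0.0, 0.07], [-0.2, 0.0, 0.07], [-0.19, 0.0, 0.07], [-0.2, 0.0, 0.08]] 
 dr  [[0.0, 0.0, 0.0], [0.0, 0.0, 0.0], [0.0, 0.0, 0.0], [0.0, 0.0, 0.0], [0.0, 0.0, 0.0], [0.0, 0.0, 0.0]]
-> [ 0.448  -0.1333  0.1568] 6 rows
 xyz [[-0.25, 0.0, 0.09], [-0.25, 0.0, 0.09], [-0.24, 0.0, 0.09], [-0.25, 0.0, 0.09], [-0.24, 0.0, 0.09], [-0.25, 0.0, 0.09]] 
 dr  [[0.0, 0.0, 0.0], [0.0, 0.0, 0.0], [0.0, 0.0, 0.0], [0.0, 0.0, 0.0], [0.0, 0.0, 0.0], [0.0, 0.0, 0.0]]
```

View pics/w9.png

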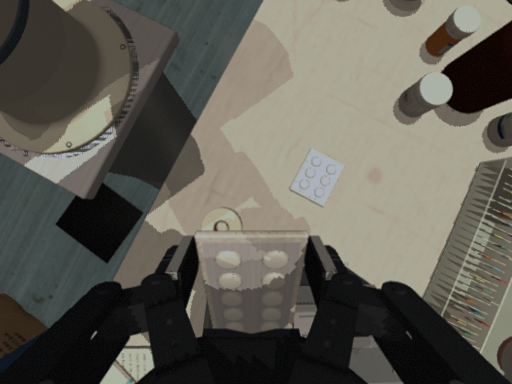

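The pack is held square between the fingers (columns 197–307), seen from behind. Inserting.

Request:
move_arm(xyz=[[-0.14,0,0.38],[-0.15,0,0.37],[-0.14,0,0.38],[0,0,0],[-0.2,0,0.07],[-0.2,0,0.07],[-0.19,0,0.07],[0,0,0]], dr=[[-0.01,0,-0.02],[-0.01,0,-0.02],[-0.02,0.01,-0.02],[0,0,0],[0,0,0],[0,0,0],[0,0,0],[0,0,0]])

```text
time: 22.6
tool_pos: [0.4177, -0.0747, 0.2141]
tool_rot: [179.9, -19.9, 118.2]
ft_force: [0.0, 0.1, -0.5]
opening: 0.0606
grip_force: 33.4
```

Request:
move_arm(xyz=[[-0.2,0,0.07],[-0.19,0,0.07],[-0.2,0,0.08],[0,0,0]], dr=[[0,0,0],[0,0,0],[0,0,0],[0,0,0]])

```text
time: 22.93
tool_pos: [0.4265, -0.0916, 0.1973]
tool_rot: [179.9, -19.9, 118.1]
ft_force: [0.2, 1.2, -1.0]
opening: 0.061
grip_force: 33.4
```

Request:
move_arm(xyz=[[-0.25,0,0.09],[-0.25,0,0.09],[-0.24,0,0.09],[0,0,0]], dr=[[0,0,0],[0,0,0],[0,0,0],[0,0,0]])

```text
time: 23.27
tool_pos: [0.438, -0.1131, 0.1768]
tool_rot: [179.9, -19.9, 118.1]
ft_force: [-0.6, 0.1, -0.7]
opening: 0.0608
grip_force: 33.4
```

Request:
move_arm(xyz=[[-0.25,0,0.09],[-0.24,0,0.09],[-0.28,0,0.1],[0,0,0]], dr=[[0,0,0],[0,0,0],[0,0,0],[0,0,0]])

```text
time: 23.6
tool_pos: [0.45, -0.1354, 0.1557]
tool_rot: [179.9, -19.9, 118.1]
ft_force: [-0.8, 0.1, -0.3]
opening: 0.0608
grip_force: 33.4
```

Request:
move_arm(xyz=[[0,0,0],[0,0,0],[0,0,0],[0,0,0],[0,0,0],[0,0,0],[0,0,0],[0,0,0]], dr=[[0,0,0],[0,0,0],[0,0,0],[0,0,0],[0,0,0],[0,0,0],[0,0,0],[0,0,0]], fingers=0.69)

```text
time: 24.27
tool_pos: [0.4494, -0.134, 0.1572]
tool_rot: [179.9, -19.9, 118.2]
ft_force: [-0.1, 0.2, -0.4]
opening: 0.0722
grip_force: 0.0
```

```bash
python3 look.py pics/w10.png
python3 - <<'E'
from h import *
s=arm.state();p=s['tool_pos'];r=R.from_euler('xyz',s['tool_rot'],degrees=True)
pull=SLOT+.107*BY+.026*nn+.002*up;q=pull-.004*ZZ;t=tool_R(118);print(q)
plan([(p+.05*nn,r),(q+[-0,0,.07],t),(q,t,.4)])
E
```

```text
[ 0.44939854 -0.13401348  0.15723087] [179.86105349 -19.8845633  118.18011003] 0.0721897699433415 0.0
1662
pack: z= [0.18407619 0.0172384 ] angle 10.430030730567657 x range [-0.02880194 -0.00752715] y [-0.02860607  0.02855079] 1115
-0.02 ymin/max [-0.0284  0.0284] z 0.0154
[ 0.54359552 -0.08513051  0.16124457]
-> [ 0.4314 -0.1002  0.1893] 2 rows
 xyz [[0.59, 0.0, -0.21], [0.58, 0.0, -0.22]] 
 dr  [[0.0, 0.0, 0.0], [0.0, 0.0, 0.0]]
-> [ 0.5436 -0.0851  0.2312] 5 rows
 xyz [[-0.11, 0.53, -0.26], [-0.13, 0.53, -0.26], [-0.15, 0.53, -0.24], [-0.17, 0.53, -0.24], [-0.18, 0.54, -0.22]] 
 dr  [[0.0, -0.87, 0.01], [0.01, -0.87, 0.01], [0.0, -0.87, 0.0], [0.01, -0.86, 0.01], [0.0, -0.87, 0.0]]
-> [ 0.5436 -0.0851  0.1612] 5 rows
 xyz [[0.0, 0.0, 0.35], [0.0, 0.0, 0.35], [0.0, 0.0, 0.35], [0.0, 0.0, 0.35], [0.0, 0.0, 0.35]] 
 dr  [[0.0, 0.0, 0.0], [0.0, 0.0, 0.0], [0.0, 0.0, 0.0], [0.0, 0.0, 0.0], [0.0, 0.0, 0.0]]
```

View pics/w10.png

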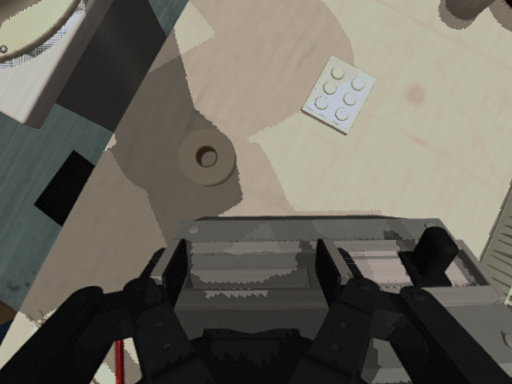

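The slot is empty and the second pack has gone in; the pull is at (435,255). (I've used up the picture views, so I'll check by numbers from here.) Now closing the shutter.

Request:
move_arm(xyz=[[0.59,0,-0.21],[0.58,0,-0.22],[-0.11,0.53,-0.26],[-0.13,0.53,-0.26],[-0.15,0.53,-0.24],[-0.17,0.53,-0.24],[-0.18,0.54,-0.22],[0,0,0]], dr=[[0,0,0],[0,0,0],[0,-0.87,0.01],[0.01,-0.87,0.01],[0,-0.87,0],[0.01,-0.86,0.01],[0,-0.87,0],[0,0,0]])

```text
time: 24.98
tool_pos: [0.5471, -0.0835, 0.2332]
tool_rot: [179.8, 0.4, 118.1]
ft_force: [-1.1, 0.6, -0.3]
opening: 0.0722
grip_force: 0.0
```

Request:
move_arm(xyz=[[0,0,0.35],[0,0,0.35],[0,0,0.35],[0,0,0.35],[0,0,0.35],[0,0,0],[0,0,0]], dr=[[0,0,0],[0,0,0],[0,0,0],[0,0,0],[0,0,0],[0,0,0],[0,0,0]])

```text
time: 25.57
tool_pos: [0.543, -0.0851, 0.1609]
tool_rot: [-179.9, -0.1, 118.0]
ft_force: [0.5, 0.5, 1.0]
opening: 0.0723
grip_force: 0.0
```

Request:
move_arm(xyz=[[0,0,0],[0,0,0],[0,0,0],[0,0,0],[0,0,0],[0,0,0],[0,0,0],[0,0,0]], dr=[[0,0,0],[0,0,0],[0,0,0],[0,0,0],[0,0,0],[0,0,0],[0,0,0],[0,0,0]], fingers=-1, squeeze=20)

```text
time: 26.23
tool_pos: [0.5436, -0.0852, 0.1617]
tool_rot: [180.0, 0.0, 118.0]
ft_force: [-2.9, -1.5, 6.3]
opening: 0.011
grip_force: 23.0
```

Request:
move_arm(xyz=[[0,-0.3,0],[0,-0.35,0],[0,-0.35,0],[0,-0.35,0],[0,-0.35,0],[0,-0.3,0],[0,-0.14,0],[0,0,0]], dr=[[0,0,0],[0,0,0],[0,0,0],[0,0,0],[0,0,0],[0,0,0],[0,0,0],[0,0,0]])

```text
time: 26.9
tool_pos: [0.4675, -0.1266, 0.1617]
tool_rot: [180.0, 0.1, 118.0]
ft_force: [2.4, -5.5, 2.2]
opening: 0.0115
grip_force: 22.6
```

Request:
move_arm(xyz=[[0,-0.06,0],[0,-0.04,0],[0,-0.03,0],[0,0,0],[0,0,0]], dr=[[0,0,0],[0,0,0],[0,0,0],[0,0,0],[0,0,0]])

```text
time: 27.32
tool_pos: [0.4659, -0.1276, 0.1619]
tool_rot: [179.7, 0.1, 118.0]
ft_force: [17.4, 10.2, -2.7]
opening: 0.0114
grip_force: 22.7
```

Request:
move_arm(xyz=[[0,0.05,0],[0,0,0],[0,0,0],[0,0,0],[0,0,0],[0,0,0]], dr=[[0,0,0],[0,0,0],[0,0,0],[0,0,0],[0,0,0],[0,0,0]], fingers=0.3)

```text
time: 27.82
tool_pos: [0.465, -0.1268, 0.1612]
tool_rot: [-180.0, -0.0, 118.0]
ft_force: [0.4, -0.3, -0.3]
opening: 0.0557
grip_force: 0.0
```

Request:
move_arm(xyz=[[0,0,-0.4],[0,0,-0.8],[0,0,-0.8],[0,0,-0.8],[0,0,-0.4],[0,0,0],[0,0,0],[0,0,0]], dr=[[0,0,0],[0,0,0],[0,0,0],[0,0,0],[0,0,0],[0,0,0],[0,0,0],[0,0,0]])

```text
time: 28.48
tool_pos: [0.4647, -0.1266, 0.2884]
tool_rot: [-180.0, -0.0, 118.0]
ft_force: [-0.6, -0.3, -0.9]
opening: 0.0553
grip_force: 0.0
```

Run:
```python
from h import *
def pullpos(z,s):
    P=cloud('wrist',z[1],s);g=cv2.cvtColor(z[0],cv2.COLOR_RGB2GRAY);e=P-SLOT
    m=(g<40)&((e@nn)>.022)&((e@nn)<.042)&(np.abs(e@up)<.025)&(np.abs(e@BY)<.14)
    b=e[m]@BY;return m.sum(),np.percentile(b,[3,50,97]).round(4)
w=np.load('w1.npz');print('before',pullpos((w['p'],w['d']),dict(tool_pos=w['tp'],tool_rot=w['tr'])))
s=arm.state();z=arm.grab_frame('wrist');print('now',pullpos(z,s),s['tool_pos'],s['ft_force'])
# counter things unchanged? compare top view before/after, low-height regions
a=np.load('top.npz')['p'];b,_=arm.grab_frame('top')
for nm,(u,v) in dict(short=(255,222),jar=(176,186),vial=(128,188),roll=(316,264),blue=(163,117),L1=(234,172),L2=(173,233)).items():
    t=cv2.cvtColor(a,7)[v-16:v+17,u-20:u+21];w=cv2.cvtColor(b,7)[v-24:v+25,u-28:u+29]
    r=cv2.matchTemplate(w,t,cv2.TM_CCOEFF_NORMED);_,mx,_,l=cv2.minMaxLoc(r);print(nm,round(mx,2),np.array(l)-8)
```

```text
before (np.int64(249), array([0.0142, 0.0189, 0.0244]))
now (np.int64(225), array([0.013 , 0.018 , 0.0233])) [ 0.46474536 -0.12656346  0.28842577] [-0.57440537 -0.27585733 -0.91305431]
short 0.95 [0 0]
jar 1.0 [0 0]
vial 1.0 [0 0]
roll 0.82 [0 0]
blue 1.0 [0 0]
L1 0.35 [ 0 -2]
L2 0.11 [-3 -6]
```

Pull is back at its shut position, both long packs are off the counter, and everything else is unmoved.

```bash
python3 -c "
from bench import arm
print(arm.hand_in())"
```

```text
the job is handed in; nothing more can be done
None
```

The job is handed in at about 28 s: I opened the shutter, posted both long packs and slid the shutter back to its stop, with the short pack and the other checked items unmoved; I viewed 11 pictures, one over the limit of 10.

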